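Clip the stopper and press the flask into the sprung cradle of the mixer

TASK

The small stoppered conical flask is to be mixed on the press-to-run flask mixer: first put the sprung stopper clip on its neck and let it close there while the flask stands on the worktop, with the lower jaws under the glass rim and the upper jaws round the stopper above the rim, so that the stopper cannot work loose. Then stand the clipped flask upright in the mixer's sprung ring cradle and press it down, without forcing it, until the cradle is near the bottom of its travel, and keep it pressed: the program finishes with the gripper still holding the flask down. Leave the amber bottle, the vial and the petri dish where they are.

Things in the scene. Friction and masses are not known exactly. Their poses are not given: they have to be found in the camera images.
- flask: Conical flask of clear glass with a black stopper, pale yellow solution, 119 mm tall in all; base 62 mm wide, cone narrowing to a neck 22 mm wide at 85 mm, glass rim (bead) 28 mm wide at 100 to 104 mm, stopper above it 23 mm wide at the rim, 27 mm near its top. Origin: centre of the underside; z up. Stands on the worktop. The larger stoppered flask (145 mm tall) at the back is not it.
- flask_neck (a point): Point on the flask's axis at the middle of its glass rim, 102 mm above the flask's underside; axes as the flask's.
- clip: Grey peg-like stopper clip, 24 mm high, 97 mm long, lying flat: two halves on an upright pin. Origin: the pin's axis at the underside; x points from pin to jaws, z up. Levers end 45 mm behind the pin, 42 mm over all; squeezing them (8 to 14 N at 25 mm from the pin) opens the jaws, letting go shuts them. Each half swings: held squeezed, the clip's middle line is that of the grip.
- clip_mouth (a point): Centre of the clip's mouth, 38 mm ahead of the pin, 12 mm above the underside. Jaws in two tiers, 0.5-5.5 and 18-23 mm above the underside; the rim belongs between. Squeezed, the mouth passes 33 mm. Let go with its underside 87 to 96 mm above the flask's, it shuts and settles onto the rim. Shut on the neck, its flat outer cheeks (28 long, 24 mm high) are 39 mm apart: a good place to grip.
- clip_levers (a point): Point between the two levers, 25 mm behind the pin, 12 mm above the underside: where to squeeze. The levers are 22 mm high, 31 mm apart over all here when free, parallel and 18 mm over all when squeezed to the stop.
- clip_arm (a joint): Opening angle between the two halves of the clip, rad: 0 shut, about 0.01 to 0.03 shut on the neck, 0.5 squeezed to the stop.
- mixer: White press-to-run flask mixer, fixed on the worktop, 125 x 110 mm, housing 62 mm high, with dial and switch on the front; a black rubber ring cradle stands on a coil spring on top, its rim 107 mm above the worktop. Origin: centre of the underside; front faces -x, z up.
- cup_floor (a point): Centre of the inner floor of the ring cradle, where the flask's underside rests; 84 mm above the worktop when free, moves down with the cradle. The cradle is 67 mm wide inside, flaring to 76 mm at its rim, which is 23 mm above this floor.
- mixer_cup (a joint): How far the cradle is pressed down, m: 0 free, 0.012 at the bottom stop. Sprung straight up: starts to yield at 4 N, 14 N at the bottom; the flask's own weight does not move it.
- amber_bottle: Bystander: small amber bottle with white cap, 52 mm wide, 118 mm tall, behind the work. Origin: centre of the underside. Leave it.
- petri: Bystander: covered glass petri dish, 65 mm wide, 16 mm high, at the front right. Origin: centre of the underside. Leave it.
- vial: Bystander: sample vial with black cap, 24 mm wide, 56 mm tall, at the front left. Origin: centre of the underside. Leave it.
There are look-alikes about, which are no part of the job. Of the things like the clip, leave any that is green or red; of the rest the larger one is meant.

How it is judged:
On the way, in this order (a step that is already met when the one before it is completed fails the run):
1. the clip has closed round the neck of the flask, which stands on the worktop (horizontal distance between clip_mouth and flask_neck below 0.007 m and z of clip_mouth in the frame of flask_neck between -0.007 and 0.007 m and value of joint clip_arm below 0.2 rad and contact force between clip and flask above 2 N and angle between flask's own z axis and vertical below 0.15 rad and height (world z) of flask below 0.01 m), for 0.3 s.
2. the flask stands in the ring cradle and the cradle is pressed down (horizontal distance between flask and cup_floor below 0.008 m and z of flask in the frame of cup_floor below 0.006 m and value of joint mixer_cup above 0.008 m), for 0.3 s.
At the end, for the whole second after the job is handed in: Cradle held down by more than 8 of its 12 mm by the gripper through the flask, which stands upright (0.15 rad) and centred (8 mm) on its floor, pressed with over 7 N; clip still shut on the neck, rim between its jaw tiers (7 mm) (all of step 2 and angle between flask's own z axis and vertical below 0.15 rad and contact force between flask and mixer above 7 N and (contact force between the fingers and clip above 2 N or contact force between the fingers and flask above 2 N) and horizontal distance between clip_mouth and flask_neck below 0.007 m and z of clip_mouth in the frame of flask_neck between -0.007 and 0.007 m and value of joint clip_arm below 0.2 rad and contact force between clip and flask above 2 N); the arm keeps its last pose, push and grip.
It fails at once if the flask is tipped over (angle between flask's own z axis and vertical above 0.7 rad).
It fails at once if the flask is forced into the cradle with more than 45 N (contact force between flask and mixer above 45 N).
It fails at once if a bystander is moved by more than 30 mm (distance of any of amber_bottle, petri, vial from where it was at the start of the episode above 0.03 m).
It also fails if it takes over 61 s, if anything falls off the work surface, if the arm or the gripper's body presses on something with over 40 N, if the wrist force passes 120 N, or if a joint passes its speed limit or range.

ROBOT

A 6-joint arm with a two-finger parallel gripper is mounted at the origin on a cart in front of the work surface, level with it; the furniture and walls round the work are solid. World frame = base frame: x ahead of the robot, y to its left, z up, the work surface at z = 0. Lengths are in m, angles in rad, forces in N, time in s.
With the tool pointing down it reaches from about 0.35 to 0.925 m from the base axis. Payload 6.4 kg.
Tool frame: the origin (TCP) lies midway between the tips of the shut fingers; the grasp point (between the pads) lies 19 mm behind it (arm.tcp_to_grasp is the distance from the TCP to the grasp point, in m); z points along the fingers, y is the line along which they close (so a half turn about z gives the same grasp; the last joint's range is limited). The gripper opens to 94 mm and grips with 3 to 60 N. Pads are 16 mm wide; open, the fingers measure 119 mm over their backs; the gripper's body (75 mm by 177 mm) begins 78 mm behind the grasp point.
Start: joints at [1.107, 0.245, 1.558, -0, 1.339, -0.174], TCP at [0.186, 0.623, 0.205] pointing down, gripper open.
Joint ranges: [-3.13, 3.13], [-1.02, 2.26], [0.13, 2.54], [-0.95, 4.09], [0.21, 2.88], [-2.74, 2.74]. Speed limits (rad/s): [2.57, 2.57, 3.14, 3.14, 3.14, 3.14].

INTERFACE

Orientations are given as a unit quaternion [w, x, y, z].
In Python, from bench import arm gives the robot as it stands.
- The arm moves only by the tool step_arm, never from a script. Its argument "steps" is a list of rows, each a list of 3 entries, a list of its own where there are three numbers: the opening, from 0 (shut) to 1 (fully open), then the shift along the world's x, y, z in cm, then the turn, a rotation vector about the world's x, y, z in degrees. A call has 1 to 5 rows; each row is the pose to reach, as a shift and turn from the pose commanded when the call began; what a row does not reach only later rows make up. A row lasts 1/12 s, in which the tool goes at most 41.7 mm and 7.16 degrees, less where a joint would pass 70% of its speed; a pose out of reach is approached as far as the arm can. A call with a gripper value outside its range is refused whole. The fingers move at their own pace and stop on an object; "grip_force" is the grip in N (left out, the last holds). Time passes only in rows, so rows that repeat a pose let the fingers close. It gives the time, the measured TCP pose, the force, the opening and the grip force at its end, in the units of the state.
- arm.get_state(): the state, without advancing time (a new reading comes with each control period).
- arm.get_image(name): name is "side" or "top"; returns a dict with "pixels" (384x512x3 uint8, red, green, blue), "mtx" (3x3 intrinsics, pixels), "dist_coeffs" ([k1, k2, p1, p2, k3] as OpenCV has them; the pictures are not rectified), "extrinsics" (4x4, takes a point from camera to world coordinates). Camera axes: x right, y down, z forward; pixel columns grow to the right and rows downward; lengths in m; the calibration is good to about 2 mm. A picture is of the moment at which its call begins. There is no depth.
- arm.finish_job(): hands the job in; it is judged then, once.
The state is a dict: "clock": time; "qpos": joint angles; "dq": joint speeds; "tau": joint torques, N m; "ee_pos": TCP position; "tool_rot": TCP orientation; "contact_force": force on the tool from outside, world axes, zero at the start; "moment": the same for the moment, N m; "opening": finger opening in m; "grip_force": force on a finger pad.
Only numpy, scipy, OpenCV 4.12 (cv2) and the standard library are available. Lean on these libraries where they do the work, as an engineer would, in place of code of your own. Each camera call takes 0.05 s, during which the arm holds its last target. There are 200 camera calls.

## Working session

There is one attempt and no reset: what is moved stays moved. The work goes in short steps, Python scripts to look and compute and a tool call to move; the robot and the scene stay as the last step left them, time stands still between calls to the robot, and variables do not carry over. Pictures are saved under pics/ and viewed, at most 10 in all, crops included, and the job is handed in when it is done.

Besides the shell and the picture viewer there is one more tool, called after ">>>" as name([rows], argument=value, ...), one row to a line, values as JSON. step_arm: Moves the arm, as the interface text tells. Its arguments: {"type":"object","properties":{"steps":{"type":"array"},"grip_force":{"type":"number"}},"required":["steps"]}

```bash
mkdir -p pics
cat > h.py <<'E'
import numpy as np, cv2
from bench import arm
def ray(im,uv):
    p=cv2.undistortPoints(np.array([[uv]],float),im["mtx"],np.array(im["dist_coeffs"],float))[0,0]
    E=np.array(im["extrinsics"]); return E[:3,3],E[:3,:3]@np.array([p[0],p[1],1.])
def onz(im,uv,z):
    o,d=ray(im,uv); return (o+d*(z-o[2])/d[2]).round(4)
def two(a,uva,b,uvb):
    o1,d1=ray(a,uva);o2,d2=ray(b,uvb)
    s=np.linalg.lstsq(np.c_[d1,-d2],o2-o1,rcond=None)[0]
    p,q=o1+d1*s[0],o2+d2*s[1]; return ((p+q)/2).round(4),np.linalg.norm(p-q).round(4)
def proj(im,P):
    E=np.linalg.inv(np.array(im["extrinsics"]))
    return cv2.projectPoints(np.array([P],float),cv2.Rodrigues(E[:3,:3])[0],E[:3,3],np.array(im["mtx"],float),np.array(im["dist_coeffs"],float))[0][0,0].round(1)
def get(n):
    im=arm.get_image(n); im["mtx"]=np.array(im["mtx"],float); im["pixels"]=np.array(im["pixels"]); return im
def save(im,f,box=None,s=1):
    p=im["pixels"][:,:,::-1]
    if box: p=p[box[1]:box[3],box[0]:box[2]]
    cv2.imwrite(f,cv2.resize(p,None,fx=s,fy=s,interpolation=cv2.INTER_CUBIC))
E
python3 - <<'E'
from h import *
for n in("top","side"):
    im=get(n); save(im,f"pics/{n}0.png",None,1.5); print(n,np.array(im["extrinsics"]).round(3).tolist(),im["mtx"][0,0])
print(arm.get_state())
E
```

```text
top [[-0.023, -0.994, 0.109, 0.413], [-1.0, 0.024, 0.005, -0.006], [-0.008, -0.109, -0.994, 1.345], [0.0, 0.0, 0.0, 1.0]] 357.3560744935573
side [[-0.999, -0.01, -0.038, 0.612], [0.03, 0.423, -0.906, 1.116], [0.025, -0.906, -0.423, 0.611], [0.0, 0.0, 0.0, 1.0]] 463.4638745357099
{'clock': 0.1, 'qpos': array([ 1.10690785e+00,  2.45732369e-01,  1.55887977e+00, -2.09998592e-05,
        1.33867532e+00, -1.74110251e-01]), 'dq': array([-0.0005939 , -0.00321483, -0.00188328, -0.00100067,  0.00214382,
        0.00053612]), 'tau': array([ 8.87075694e-04, -4.16909266e+01, -3.15527737e+01,  6.86601433e-02,
        3.08935647e-02, -5.07752441e-05]), 'ee_pos': array([0.18549531, 0.62241456, 0.20446977]), 'tool_rot': array([-2.56059037e-04,  1.44380257e-01,  9.89521917e-01, -8.07856121e-04]), 'contact_force': array([-0.21950283, -0.13663723,  0.19451165]), 'moment': array([-0.05802455,  0.05873663, -0.01082648]), 'grip_force': 0.0, 'opening': 0.09415327623072714}
```

View pics/top0.png

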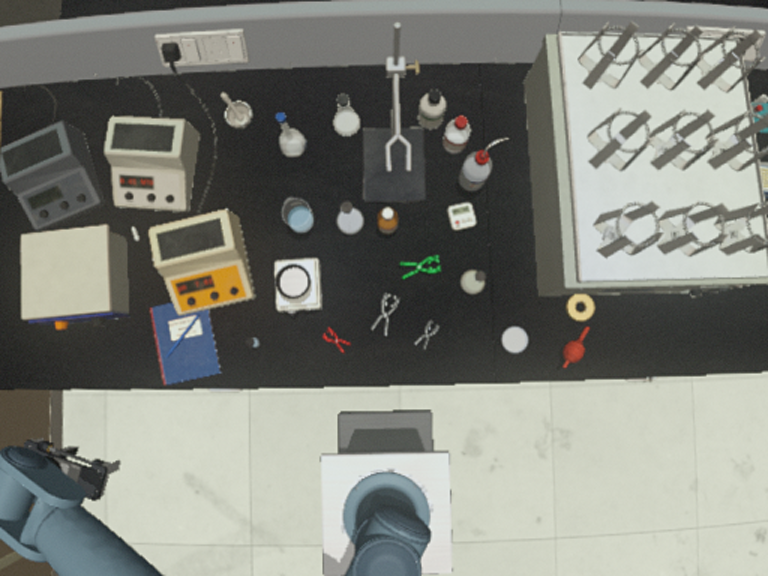

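View pics/side0.png

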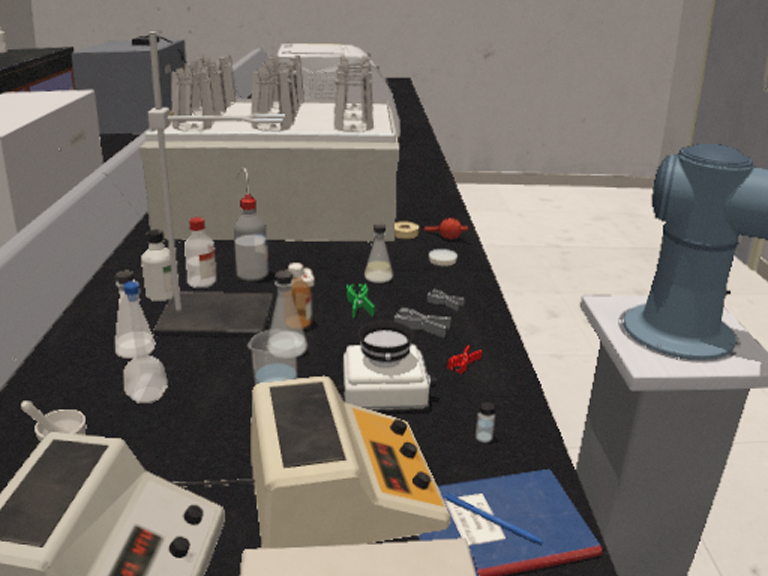

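The top view shows the small flask at about (473,281), the larger grey clip at (386,313), the mixer at (297,285) and a small grey clip at (428,333). In the side view the flask is at (378,255) and the clip at (422,320) (all in 1.5x pixels). Next I'll zoom in on both.

Run:
```python
from h import *
im=get("top");s=get("side")
a=cv2.resize(im["pixels"][165:245,170:350][:,:,::-1],None,fx=4,fy=4,interpolation=cv2.INTER_CUBIC)
b=cv2.resize(s["pixels"][145:275,215:335][:,:,::-1],None,fx=4,fy=4,interpolation=cv2.INTER_CUBIC)
cv2.imwrite("pics/a.png",a);cv2.imwrite("pics/b.png",b)
g=cv2.cvtColor(im["pixels"],cv2.COLOR_RGB2HSV)
m=((g[...,2]>70)).astype(np.uint8)
n,l,st,c=cv2.connectedComponentsWithStats(m[165:260,150:370])
for i in range(1,n):
    if st[i,4]>8:
        ys,xs=np.where(l==i);e,v=np.linalg.eigh(np.cov(xs,ys)) 
        print((c[i]+[150,165]).round(1),st[i]+[150,165,0,0,0],v[:,1].round(2))
```

```text
[158.3 184. ] [150 165  21  39 644] [0.08 1.  ]
[363.4 180.3] [357 165  13  33 395] [0.04 1.  ]
[280.8 177.2] [266 170  28  16 197] [-0.98  0.18]
[198.4 189.6] [ 182  171   33   39 1088] [-0.04  1.  ]
[314.8 187.4] [307 180  17  16 224] [-0.96  0.27]
[257.  207.5] [247 195  20  29 167] [-0.35  0.94]
[284.5 222.3] [276 213  17  20 101] [-0.58  0.82]
[223.3 226.1] [215 218  19  18 121] [-0.79 -0.61]
[342.8 226.1] [334 217  19  19 284] [0.48 0.88]
[170.1 228. ] [168 225   5   7  28] [0.15 0.99]
[287.4 257.3] [150 253 220   7 795] [-1.    0.01]
```

View pics/a.png

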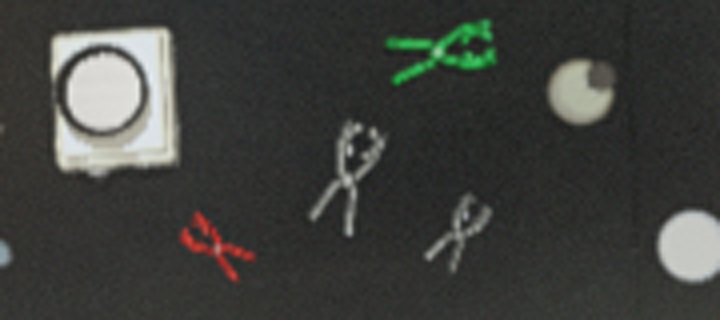

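View pics/b.png

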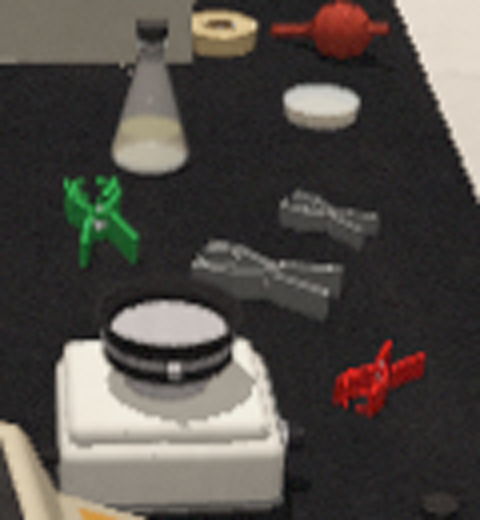

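The crops show the clip's pin at (348,180), jaw tips at (350,123) and (383,135), and lever ends at (313,218) and (350,235). The flask stopper is at (600,75) and the cradle rim is centred at (102,91) in crop a. In crop b the stopper top is at (152,22), the base bottom at (150,172), and the cradle rim centre at about (168,333).

Run:
```python
from h import *
im=get("top");s=get("side")
A=lambda x,y:((x+.5)/4-.5+170,(y+.5)/4-.5+165)
B=lambda x,y:((x+.5)/4-.5+215,(y+.5)/4-.5+145)
for n,p,z in [("pin",(348,180),.023),("jL",(350,123),.023),("jR",(383,135),.023),("lL",(313,218),.022),("lR",(350,235),.022),("stop",(601,74),.119),("rim",(102,91),.107),("ampin",(460,232),.02)]:
    print(n,onz(im,A(*p),z))
print("sidestop",onz(s,B(152,22),.119),"two",two(im,A(601,74),s,B(152,22)))
print("side cradle",onz(s,B(168,328),.107),"pin side",onz(s,B(272,268),.023), "flaskbase front", onz(s,B(150,173),0))
# masks
px=im["pixels"].astype(int)
# stopper dark in flask, and flask base ellipse
m=(px.max(2)>70).astype(np.uint8)
print("flask", cv2.minEnclosingCircle(np.argwhere(m[172:200,300:330])[:,::-1].astype(np.float32)))
print(arm.get_state()["qpos"])
```

```text
pin [ 0.4929 -0.0098  0.023 ]
jL [ 0.5458 -0.013   0.023 ]
jR [ 0.5339 -0.0433  0.023 ]
lL [0.4586 0.0233 0.022 ]
lR [ 0.4421 -0.0105  0.022 ]
stop [ 0.5736 -0.2311  0.119 ]
rim [0.5708 0.2039 0.107 ]
ampin [ 0.4424 -0.1122  0.02  ]
sidestop [ 0.5712 -0.237   0.119 ] two (array([ 0.5723, -0.2306,  0.1215]), np.float64(0.0018))
side cradle [0.5723 0.223  0.107 ] pin side [ 0.4916 -0.0109  0.023 ] flaskbase front [ 0.5707 -0.2157 -0.    ]
flask ((14.777777671813965, 14.962963104248047), 8.763175964355469)
[ 1.10688037e+00  2.45351599e-01  1.55816372e+00 -2.40581029e-07
  1.33869434e+00 -1.74099957e-01]
```

>>> step_arm([
  [0.6,[8.4,-18.4,0],[0,0,-4.4]],
  [0.6,[8.4,-18.4,0],[0,0,-4.4]],
  [0.6,[8.4,-18.4,0],[0,0,-4.4]],
  [0.6,[8.4,-18.4,0],[0,0,-4.4]],
  [0.6,[8.4,-18.4,0],[0,0,-4.4]],
], grip_force=20)

```text
clock: 0.72
ee_pos: [0.2702, 0.4368, 0.2053]
tool_rot: [0.0, 0.182, 0.983, -0.0]
contact_force: [0.4, 1.2, 0.2]
opening: 0.0644
grip_force: 0.0
```

>>> step_arm([
  [0.6,[8.4,-18.4,0],[0,0,0]],
  [0.6,[8.4,-18.4,0],[0,0,0]],
  [0.6,[8.4,-18.4,0],[0,0,0]],
  [0.6,[8.4,-18.4,0],[0,0,0]],
  [0.6,[8.4,-18.4,0],[0,0,0]],
])

```text
clock: 1.13
ee_pos: [0.3543, 0.2528, 0.2057]
tool_rot: [0.0, 0.182, 0.983, 0.0]
contact_force: [0.2, -0.0, 0.7]
opening: 0.0561
grip_force: 0.0
```

>>> step_arm([
  [0.6,[8.4,-18.4,0],[0,0,0]],
  [0.6,[8.4,-18.4,0],[0,0,0]],
  [0.6,[8.4,-18.4,0],[0,0,0]],
  [0.6,[8.4,-18.4,0],[0,0,0]],
  [0.6,[8.4,-18.4,0],[0,0,0]],
])

```text
clock: 1.55
ee_pos: [0.4384, 0.0684, 0.2058]
tool_rot: [0.001, 0.183, 0.983, -0.0]
contact_force: [0.2, -0.2, -0.1]
opening: 0.0565
grip_force: 0.0
```

>>> step_arm([
  [0.6,[3.1,-6.9,0],[0,0,0]],
  [0.6,[3.1,-6.9,0],[0,0,0]],
  [0.6,[3.1,-6.9,-4],[0,0,0]],
  [0.6,[3.1,-6.9,-8],[0,0,0]],
  [0.6,[3.1,-6.9,-12],[0,0,0]],
])

```text
clock: 1.97
ee_pos: [0.4696, 0.0009, 0.0849]
tool_rot: [0.001, 0.183, 0.983, -0.0]
contact_force: [0.5, -0.7, -0.6]
opening: 0.0563
grip_force: 0.0
```

Run:
```python
from h import *
st=arm.get_state(); print(st["ee_pos"],st["contact_force"])
im=get("top");s=get("side")
a=cv2.resize(im["pixels"][150:250,200:340][:,:,::-1],None,fx=4,fy=4,interpolation=cv2.INTER_CUBIC)
b=cv2.resize(s["pixels"][120:250,215:335][:,:,::-1],None,fx=4,fy=4,interpolation=cv2.INTER_CUBIC)
o=np.zeros((520,560+480,3),np.uint8);o[:400,:560]=a;o[:,560:]=b
o=cv2.resize(o,(800,400)); cv2.imwrite("pics/c.png",o)
```

```text
[0.46960644 0.00091577 0.08487604] [ 0.54607414 -0.68346763 -0.58177872]
```

View pics/c.png

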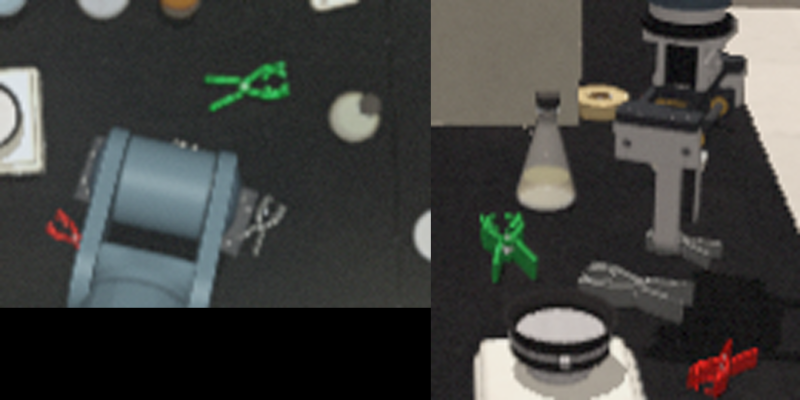

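The picture shows the gripper above the clip, with the near fingertip at about (665,248) and the clip's levers at about (670,290), directly below. I'll descend and squeeze.

>>> step_arm([
  [0.6,[0,-0.2,-3],[0,0,0]],
  [0.6,[0,-0.2,-6],[0,0,0]],
  [0.6,[0,-0.2,-7.5],[0,0,0]],
  [0.6,[0,-0.2,-8.1],[0,0,0]],
  [0.6,[0,-0.2,-8.1],[0,0,0]],
], grip_force=25)

```text
clock: 2.48
ee_pos: [0.4692, -0.0001, 0.0052]
tool_rot: [0.0, 0.182, 0.983, -0.0]
contact_force: [-0.1, 0.3, 0.1]
opening: 0.0562
grip_force: 0.0
```

>>> step_arm([
  [0,[0,0,0],[0,0,0]],
  [0,[0,0,0],[0,0,0]],
  [0,[0,0,0],[0,0,0]],
  [0,[0,0,0],[0,0,0]],
  [0,[0,0,0],[0,0,0]],
])

```text
clock: 2.9
ee_pos: [0.4699, -0.0003, 0.0058]
tool_rot: [0.001, 0.182, 0.983, -0.0]
contact_force: [-0.2, -0.8, 5.0]
opening: 0.0269
grip_force: 11.6
```

>>> step_arm([
  [0,[0,0,0],[0,0,0]],
  [0,[0,0,0],[0,0,0]],
  [0,[0,0,0],[0,0,0]],
  [0,[0,0,0],[0,0,0]],
  [0,[0,0,0],[0,0,0]],
])

```text
clock: 3.32
ee_pos: [0.4703, -0.0005, 0.0058]
tool_rot: [0.001, 0.182, 0.983, -0.0]
contact_force: [0.4, 0.2, 5.8]
opening: 0.0175
grip_force: 25.0
```

>>> step_arm([
  [0,[0,0,2],[0,0,0]],
  [0,[0,0,5],[0,0,0]],
  [0,[0,0,9],[0,0,0]],
  [0,[-0.6,-4,9],[0,0,0]],
  [0,[-1.2,-8,9],[0,0,0]],
])

```text
clock: 3.73
ee_pos: [0.4586, -0.0804, 0.0974]
tool_rot: [0.003, 0.18, 0.984, -0.001]
contact_force: [0.0, -1.2, -0.8]
opening: 0.0176
grip_force: 25.0
```

>>> step_arm([
  [0,[-0.1,-4,0],[0,0,0]],
  [0,[-0.1,-8,0],[0,0,0]],
  [0,[-0.1,-10.8,0],[0,0,0]],
  [0,[-0.1,-10.8,0],[0,0,0]],
  [0,[-0.1,-10.8,0],[0,0,0]],
])

```text
clock: 4.15
ee_pos: [0.4554, -0.189, 0.0943]
tool_rot: [-0.0, 0.184, 0.983, 0.0]
contact_force: [-1.0, 0.0, -0.2]
opening: 0.0174
grip_force: 25.0
```

Run:
```python
from h import *
st=arm.get_state(); print(st["ee_pos"],st["contact_force"],st["opening"])
im=get("top");s=get("side")
a=cv2.resize(im["pixels"][165:225,270:340][:,:,::-1],None,fx=5.714,fy=5.714,interpolation=cv2.INTER_CUBIC)
b=cv2.resize(s["pixels"][130:215,225:305][:,:,::-1],None,fx=5,fy=5,interpolation=cv2.INTER_CUBIC)
o=np.zeros((430,800,3),np.uint8);o[:a.shape[0],:400]=a[:,:400];o[:b.shape[0],400:]=b
cv2.imwrite("pics/d.png",o)
t=st["ee_pos"]; d=np.array([.934,-.358,0])
for k in(.063,): print("mouth expect top",proj(im,t+d*k+[0,0,.018]),"side",proj(s,t+d*k+[0,0,.018]))
```

```text
[ 0.45537331 -0.18901334  0.09431383] [-0.9908653   0.02335475 -0.15005814] 0.017429809599754813
mouth expect top [314.7 200.5] side [271.4 155.3]
```

View pics/d.png

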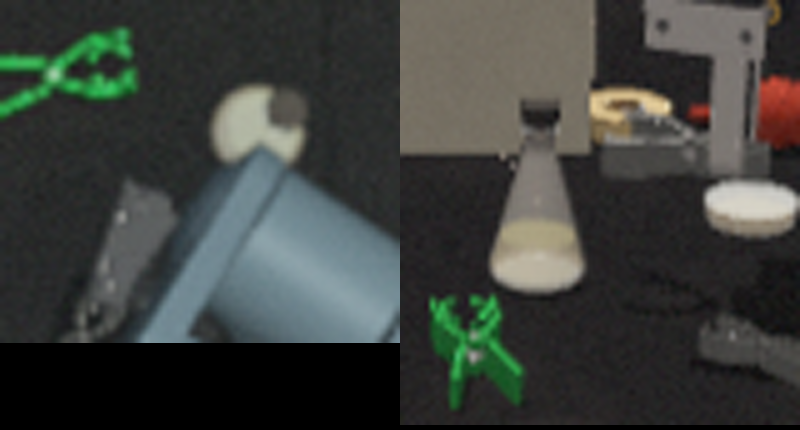

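The picture shows the stopper at top crop (288,107) and side crop (541,97-125), and the open clip's jaw tips at side crop (603,140). The clip is level, at about rim height.

Run:
```python
from h import *
st=arm.get_state(); im=get("top"); s=get("side")
S=lambda x,y:((x-400+.5)/5-.5+225,(y+.5)/5-.5+130)
C=lambda p:((p[0]-225+.5)*5+400,(p[1]-130+.5)*5)
T=lambda x,y:((x+.5)/5.714-.5+270,(y+.5)/5.714-.5+165)
print("stop",onz(im,T(288,107),.115),"base",onz(im,(314.8,187.),.004))
def ony(im,uv,y):
    o,d=ray(im,uv); return (o+d*(y-o[1])/d[1]).round(4)
print("side stop y=-.232",ony(s,S(541,99),-.232),"base",ony(s,S(538,270),-.232),"rimmid",ony(s,S(540,133),-.232))
g=cv2.cvtColor(im["pixels"],cv2.COLOR_RGB2GRAY)[178:200,303:328]; print(g)
t=st["ee_pos"]; d=np.array([.934,-.358,0]); n=np.array([.358,.934,0])
for k in (-.02,.038,.052):
  for w in(-.024,.024):
    print(k,w,[C(proj(s,t+d*(k+.025)+n*w+[0,0,h])) for h in(-.0058,.018)])
```

```text
stop [ 0.5734 -0.2322  0.115 ] base [ 0.5743 -0.2323  0.004 ]
side stop y=-.232 [ 0.5709 -0.232   0.1232] base [ 0.5703 -0.232   0.0075] rimmid [ 0.571  -0.232   0.1008]
[[ 44  40  40  42  43  48  43  41  39  43  42  40  42  44  43  46  42  43
   45  43  44  42  43  42  40]
 [ 40  40  45  45  44  40  43  38  46  50  61  63  60  64  54  44  45  44
   43  41  41  42  43  44  40]
 [ 45  44  43  43  43  44  47  56  76 100 118 125 128 120  96  60  60  62
   54  48  45  43  41  40  41]
 [ 38  44  38  44  41  41  68 102 127 148 161 169 172 158 120  79  78  84
   77  65  49  45  40  42  40]
 [ 44  42  40  44  42  56 101 144 163 174 179 182 178 154 105  81  82  85
   84  79  63  48  44  41  41]
 [ 43  44  40  39  50  93 138 163 176 181 180 182 174 146  87  81  84  87
   90  81  69  43  42  42  40]
 [ 45  37  41  43  69 126 157 169 180 181 180 179 175 148  92  82  85  85
   85  87  72  49  46  42  45]
 [ 43  41  42  49  88 139 163 174 180 179 180 179 179 156  91  80  85  85
   86  79  67  49  43  39  38]
 [ 41  44  45  57 107 150 166 177 179 178 179 180 182 164 112  86  86  85
   91  89  60  4
[... 1431 characters left out ...]
loat64(167.00000000000003)), (np.float64(736.5), np.float64(130.99999999999994))]
-0.02 0.024 [(np.float64(713.0000000000001), np.float64(194.00000000000006)), (np.float64(715.5000000000001), np.float64(157.00000000000003))]
0.038 -0.024 [(np.float64(645.0), np.float64(153.49999999999994)), (np.float64(646.5), np.float64(117.99999999999997))]
0.038 0.024 [(np.float64(621.0), np.float64(180.0)), (np.float64(622.5), np.float64(143.49999999999994))]
0.052 -0.024 [(np.float64(623.5), np.float64(150.49999999999997)), (np.float64(625.0), np.float64(114.50000000000003))]
0.052 0.024 [(np.float64(599.4999999999999), np.float64(176.50000000000006)), (np.float64(600.5000000000001), np.float64(140.0))]
```

>>> step_arm([
  [0,[0.1,0.2,0.2],[0,0,0]],
  [0,[1.0,-0.2,0.2],[0,0,0]],
  [0,[2.0,-0.55,0.2],[0,0,0]],
  [0,[2.9,-0.9,0.2],[0,0,0]],
  [0,[2.9,-0.9,0.2],[0,0,0]],
])

```text
clock: 4.77
ee_pos: [0.4867, -0.1977, 0.097]
tool_rot: [0.001, 0.182, 0.983, -0.0]
contact_force: [0.7, -0.6, -0.9]
opening: 0.0172
grip_force: 25.0
```

Run:
```python
from h import *
st=arm.get_state(); print(st["ee_pos"],st["contact_force"],st["opening"])
im=get("top");s=get("side")
a=cv2.resize(im["pixels"][165:225,280:340][:,:,::-1],None,fx=6,fy=6,interpolation=cv2.INTER_CUBIC)
b=cv2.resize(s["pixels"][130:200,232:287][:,:,::-1],None,fx=8,fy=8,interpolation=cv2.INTER_CUBIC)
o=np.zeros((560,800,3),np.uint8);o[:a.shape[0],:360]=a;o[:,360:]=b
cv2.imwrite("pics/e.png",o)
t=st["ee_pos"]; d=np.array([.934,-.358,0]); n=np.array([.358,.934,0])
C=lambda p:((p[0]-232+.5)*8+360,(p[1]-130+.5)*8)
for w in(-.02,0,.02): print(w,C(proj(s,t+d*.077+n*w+[0,0,.018])))
```

```text
[ 0.48668092 -0.19765445  0.09697988] [ 0.69393327 -0.6083722  -0.88376126] 0.017232195972872278
-0.02 (np.float64(579.1999999999998), np.float64(169.5999999999999))
0 (np.float64(562.4000000000001), np.float64(185.5999999999999))
0.02 (np.float64(544.8), np.float64(202.4000000000001))
```

View pics/e.png

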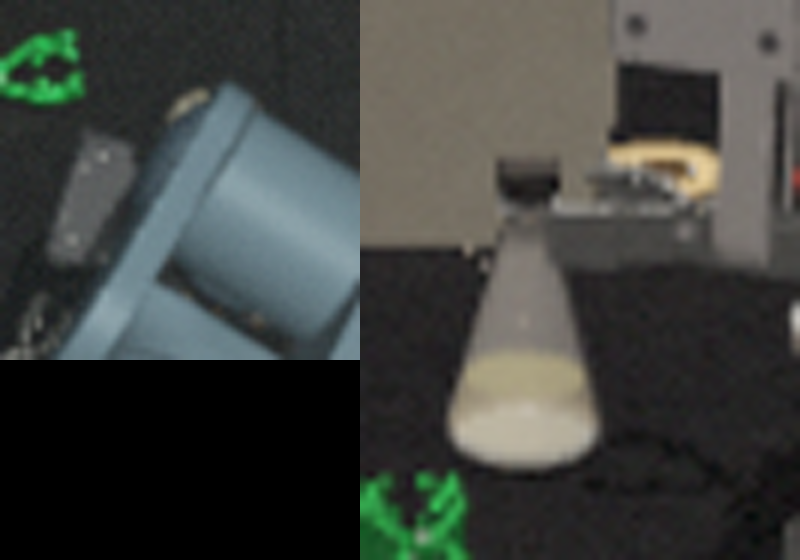

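The view shows the near jaw tip just reaching the neck at about (548,205), the far jaw tip at (590,170), and the stopper centre at (529,165). As a check on the side camera I'll compare the visible finger with its predicted position.

Run:
```python
from h import *
st=arm.get_state(); s=get("side"); t=st["ee_pos"]; d=np.array([.934,-.358,0]); n=np.array([.358,.934,0])
C=lambda p:(np.array(p)-[232,130]+.5)*8+[360,0]
for off in(.009,.021):
  for w in(-.008,.008):print(off,w,[C(proj(s,t+n*off+d*w+[0,0,z])).round(0) for z in(0,.03,.08)])
g=cv2.cvtColor(s["pixels"],cv2.COLOR_RGB2GRAY)
for r in(140,150,156,159,161,162,163,164,165,166): print(r,g[r,270:294])
f=np.array([.572,-.232,0]);print("flask pred: top c",C(proj(s,f+[0,0,.119])),"rim",C(proj(s,f+[0,0,.102])),"base front",C(proj(s,f+[0,.031,0])),"top back", C(proj(s,f+[0,-.0135,.119])))
print(g[146:192,252]); print(g[148:158,245:262])
```

```text
0.009 -0.008 [array([770., 271.]), array([774., 197.]), array([780.,  70.])]
0.009 0.008 [array([729., 265.]), array([733., 191.]), array([738.,  65.])]
0.021 -0.008 [array([761., 282.]), array([764., 207.]), array([770.,  79.])]
0.021 0.008 [array([720., 276.]), array([723., 201.]), array([729.,  74.])]
140 [ 30  34  32  35  37  32  38  98 118 119 118 117 115 114  88  87 107  53
  33  33  37  35  35  37]
150 [ 88  83 117 185 201 200 180 126 120 119 121 120 120 107  41  92  77  49
  42  42  40  48  50  57]
156 [112 113  86  81  94  93  97 119 119 118 120 120 115 100  68  93  72  60
  68  30  24  13  28  26]
159 [ 70  76  90  92  74  73  89 116 119 119 120 119 116  91  68  66  66  71
  69  41  40  36  33  35]
161 [ 68  69  70  69  68  67  80 102 106 107 110 112 108  85  68  71  67  68
  69  40  38  34  34  36]
162 [ 57  61  59  60  65  64  65  91  92  93  93  96 100  78  68  70  70  66
  58  39  35  32  36  33]
163 [40 40 37 40 48 54 58 60 57 66 69 76 82 78 68 68 71 62 52 36 31 34 35 33]
164 [40 40 33 38 40 42 38 39 43 40 45 51 51 58 64 58 63 49 38 37 34 33 35 33]
165 [38 38 38 37 41 
[... 457 characters left out ...]
110 112 113 113 113 111 112 112 113 113 114 112 112 113 114]
 [111 113 111 112  99 103 105 105 103 106 103  98 112 113 113 112 112]
 [114 113 112 111  67  76  80  81  81  79  82  77 110 113 113 117 126]
 [114 114 112 110  58  69  70  68  67  68  65  69 111 113 113 108 125]
 [113 112 111 112  54  38  44  43  44  41  35  32 107 111 111  98  91]
 [114 114 112 112  58  38  31  26  33  37  31  29 108 113 113 114 112]
 [114 112 111 111  82  42  41  35  33  28  39  99 111 114 110 112 113]
 [111 112 112 111 111  87  72  51  49  58  64 140 131 124 120 122 120]
 [111 111 109 111 123 109  94  83  80  86  79 121 128 120 117 113 112]
 [112 111 111 111 110  82  79  96  95  83  75  73  71  73  71  72  72]]
```

>>> step_arm([
  [0,[0.2,-0.2,0],[0,0,0]],
  [0,[0.9,-0.46,0],[0,0,0]],
  [0,[1.6,-0.73,0],[0,0,0]],
  [0,[2.3,-1.0,0],[0,0,0]],
  [0,[2.7,-1.15,0],[0,0,0]],
])

```text
clock: 5.33
ee_pos: [0.5129, -0.2092, 0.0967]
tool_rot: [0.0, 0.182, 0.983, -0.0]
contact_force: [-0.8, -0.3, 0.1]
opening: 0.0172
grip_force: 25.0
```

>>> step_arm([
  [0,[0,0,0],[0,0,0]],
  [0,[0,0,0],[0,0,0]],
])

```text
clock: 5.5
ee_pos: [0.5119, -0.2086, 0.0963]
tool_rot: [-0.0, 0.182, 0.983, 0.0]
contact_force: [0.1, 0.5, 0.2]
opening: 0.0174
grip_force: 25.0
```

Run:
```python
from h import *
s=get("side");im=get("top")
a=cv2.resize(im["pixels"][165:225,280:340][:,:,::-1],None,fx=6,fy=6,interpolation=cv2.INTER_CUBIC)
b=cv2.resize(s["pixels"][130:200,232:287][:,:,::-1],None,fx=8,fy=8,interpolation=cv2.INTER_CUBIC)
o=np.zeros((560,800,3),np.uint8);o[:a.shape[0],:360]=a;o[:,360:]=b
cv2.imwrite("pics/f.png",o)
```

```text
(no output)
```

View pics/f.png

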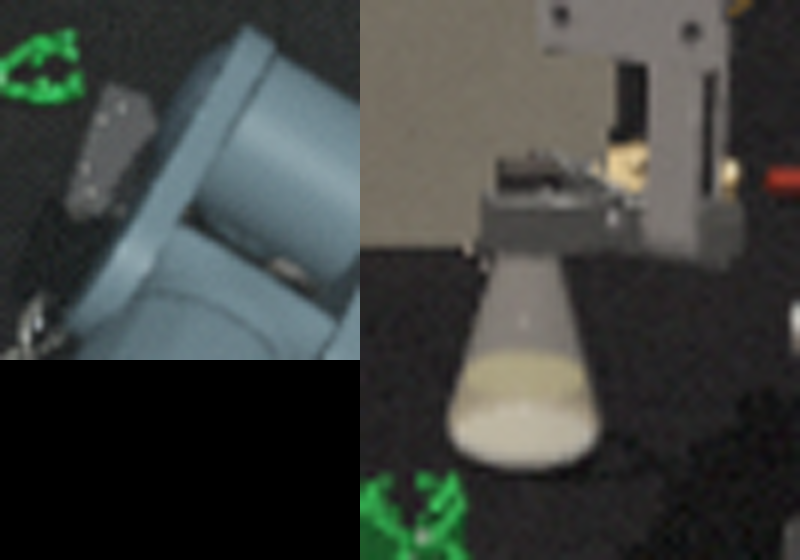

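The near jaw now covers the neck (483–650, rows 195–255). The stopper is still at 497–558 and the flask has not moved, so I'll release.

>>> step_arm([
  [0.25,[0,0,0],[0,0,0]],
  [0.3,[0,0,0],[0,0,0]],
  [0.4,[0,0,0],[0,0,0]],
  [0.6,[0,0,0],[0,0,0]],
  [0.6,[0,0,0],[0,0,0]],
])

```text
clock: 6.02
ee_pos: [0.5117, -0.2086, 0.0966]
tool_rot: [0.0, 0.182, 0.983, -0.0]
contact_force: [0.4, -0.2, 0.2]
opening: 0.0449
grip_force: 0.0
```

>>> step_arm([
  [0.6,[0,0,0],[0,0,0]],
  [0.6,[0,0,0],[0,0,0]],
  [0.6,[0,0,0],[0,0,0]],
  [0.6,[0,0,0],[0,0,0]],
  [0.6,[0,0,0],[0,0,0]],
])

```text
clock: 6.43
ee_pos: [0.5118, -0.2086, 0.0965]
tool_rot: [0.0, 0.182, 0.983, -0.0]
contact_force: [0.2, -1.0, -0.5]
opening: 0.0565
grip_force: 0.0
```

>>> step_arm([
  [0.8,[0,0,2],[0,0,0]],
  [0.8,[0,0,5],[0,0,0]],
  [0.8,[0,0,9],[0,0,0]],
  [0.8,[-4,1,9],[0,0,0]],
  [0.8,[-8,2,9],[0,0,0]],
])

```text
clock: 6.85
ee_pos: [0.4333, -0.19, 0.19]
tool_rot: [0.003, 0.182, 0.983, -0.002]
contact_force: [-1.0, -0.7, 0.7]
opening: 0.0754
grip_force: 0.0
```

>>> step_arm([
  [0.8,[-4,2,3],[0,0,0]],
  [0.8,[-7,5,3],[0,0,0]],
  [0.8,[-7,9,3],[0,0,0]],
  [0.8,[-7,9,3],[0,0,0]],
])

```text
clock: 7.18
ee_pos: [0.3604, -0.0956, 0.2169]
tool_rot: [0.001, 0.182, 0.983, 0.0]
contact_force: [-0.2, -0.9, 0.1]
opening: 0.0753
grip_force: 0.0
```

Run:
```python
from h import *
s=get("side");im=get("top")
a=cv2.resize(im["pixels"][160:220,280:340][:,:,::-1],None,fx=6,fy=6,interpolation=cv2.INTER_CUBIC)
b=cv2.resize(s["pixels"][130:200,232:287][:,:,::-1],None,fx=8,fy=8,interpolation=cv2.INTER_CUBIC)
o=np.zeros((560,800,3),np.uint8);o[:a.shape[0],:360]=a;o[:,360:]=b
cv2.imwrite("pics/g.png",o)
```

```text
(no output)
```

View pics/g.png

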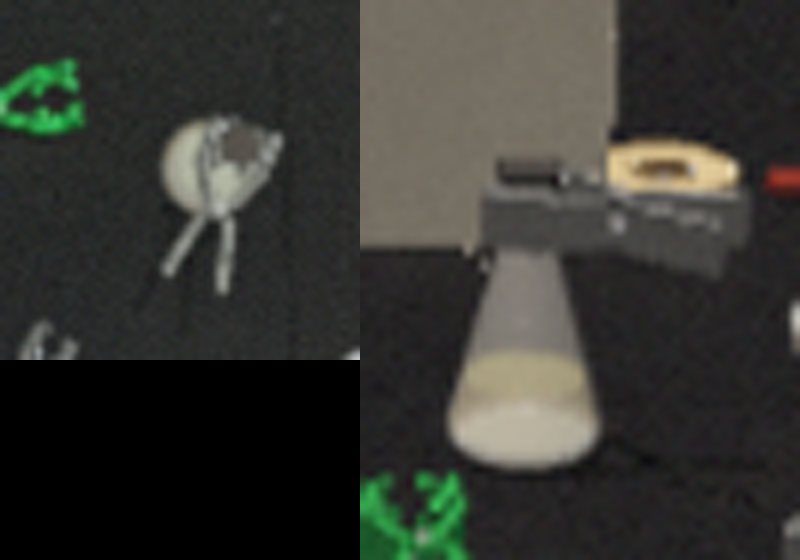

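The clip has closed on the neck: its jaws flank the stopper at top crop (242,143), with the levers at (168,272) and (222,290). In the side view the flask is upright and unmoved. Next I'll refine the cradle centre by ring segmentation.

Run:
```python
from h import *
im=get("top");s=get("side")
g=cv2.cvtColor(im["pixels"],cv2.COLOR_RGB2GRAY)
x0,y0,x1,y1=180,168,218,212
r=cv2.resize(g[y0:y1,x0:x1],None,fx=8,fy=8,interpolation=cv2.INTER_CUBIC)
m=(r<110).astype(np.uint8)
n,l,st,c=cv2.connectedComponentsWithStats(m)
for i in range(1,n):
    if st[i,4]<300: continue
    cs,_=cv2.findContours((l==i).astype(np.uint8),cv2.RETR_CCOMP,cv2.CHAIN_APPROX_NONE)
    for k in cs:
        if len(k)>80:
            e=cv2.fitEllipse(k); u=((e[0][0]+.5)/8-.5+x0,(e[0][1]+.5)/8-.5+y0)
            print(st[i],"ell",np.round(u,2),np.round(np.array(e[1])/8,2),onz(im,u,.107),onz(im,u,.084))
# side
g=cv2.cvtColor(s["pixels"],cv2.COLOR_RGB2GRAY)
for rr in range(212,246): print(rr,g[rr,236:278])
```

```text
[    0     0   304   352 46929] ell [198.5 189.5] [44.42 52.41] [0.563 0.192 0.107] [0.5658 0.1957 0.084 ]
[    0     0   304   352 46929] ell [195.46 187.53] [19.2  20.12] [0.5703 0.2027 0.107 ] [0.5732 0.2066 0.084 ]
[    0     0   304   352 46929] ell [197.96 189.51] [34.3  38.37] [0.563  0.1939 0.107 ] [0.5658 0.1976 0.084 ]
212 [34 30 37 39 34 40 38 40 36 35 37 35 33 38 38 40 34 40 36 41 40 34 38 34
 37 37 36 40 41 40 41 36 35 34 32 35 36 34 37 37 33 29]
213 [33 41 37 33 39 40 37 36 38 30 37 36 35 32 39 42 41 40 41 41 40 35 41 39
 42 38 35 38 37 37 37 39 37 38 35 34 38 34 36 38 33 34]
214 [38 38 38 36 37 35 40 36 42 37 37 41 38 35 42 38 45 47 43 42 44 43 45 43
 41 36 41 41 43 40 39 35 38 32 32 30 34 37 37 39 36 33]
215 [38 36 37 39 43 40 35 37 43 42 40 41 44 43 36 41 37 43 39 35 38 40 36 40
 41 45 39 47 43 46 45 40 41 36 35 34 37 33 36 35 34 35]
216 [37 36 34 42 42 42 39 46 42 44 42 39 38 40 42 38 44 43 41 40 38 40 48 41
 37 37 43 42 44 46 41 45 46 43 36 37 32 36 37 35 31 34]
217 [40 36 41 40 38 42 43 43 37 39 38 37 42 38 40 38 38 39 35 39 38 37 38 37
 43 42 43 42 43 41 38 43 43
[... 4170 characters left out ...]
 [234 236 236 236 235 235 177 158 159 159 161 148 123 114 117 124 125 119
 118 119 121 119 117 118 116 126 124 125 112 116 150 159 161 160 163 162
 162 160 162 161 163 163]
243 [235 235 236 235 235 234 215 169 160 158 159 161 149 131 118 119 118 116
 122 123 125 125 124 123 124 115 114 126 139 146 159 162 162 161 163 161
 162 162 162 162 161 163]
244 [235 234 234 234 235 234 234 215 169 158 158 162 160 155 146 142 131 123
 126 121 122 123 120 128 128 131 139 147 160 161 162 164 161 162 161 162
 162 161 162 163 162 211]
245 [234 233 234 235 234 234 233 234 215 171 159 158 159 160 162 160 156 151
 149 146 145 145 145 150 150 153 161 161 161 161 160 160 161 161 161 162
 162 161 162 161 211 235]
```

>>> step_arm([
  [0.8,[4.1,-2.8,0],[0,0,0]],
  [0.8,[8,-5.5,0],[0,0,0]],
  [0.8,[11.5,-8,0],[0,0,0]],
  [0.8,[15,-10.3,0],[0,0,0]],
  [0.8,[18,-12.5,0],[0,0,0]],
], grip_force=45)

```text
clock: 7.8
ee_pos: [0.5348, -0.2199, 0.2149]
tool_rot: [-0.001, 0.183, 0.983, 0.0]
contact_force: [0.5, 0.6, 0.6]
opening: 0.0753
grip_force: 0.0
```

Run:
```python
from h import *
s=get("side")
print(onz(s,(256.7,226),.084),"back edge",onz(s,(256.3,219.6),.084), arm.get_state()["ee_pos"])
```

```text
[0.5703 0.1792 0.084 ] back edge [0.5703 0.1482 0.084 ] [ 0.53861577 -0.22397771  0.21205912]
```

>>> step_arm([
  [0.8,[3.5,-1.1,0],[0,0,0]],
  [0.8,[3.7,-1.2,-3],[0,0,0]],
  [0.8,[3.7,-1.2,-7],[0,0,0]],
  [0.8,[3.7,-1.2,-10.5],[0,0,0]],
  [0.8,[3.7,-1.2,-13.2],[0,0,0]],
])

```text
clock: 8.27
ee_pos: [0.5686, -0.2299, 0.0796]
tool_rot: [-0.002, 0.183, 0.983, 0.001]
contact_force: [-0.4, -0.4, 0.6]
opening: 0.0753
grip_force: 0.0
```

>>> step_arm([
  [0.3,[0,0,0],[0,0,0]],
  [0.3,[0,0,0],[0,0,0]],
  [0.3,[0,0,0],[0,0,0]],
  [0.3,[0,0,0],[0,0,0]],
  [0.3,[0,0,0],[0,0,0]],
], grip_force=45)

```text
clock: 8.68
ee_pos: [0.5714, -0.2304, 0.087]
tool_rot: [0.002, 0.182, 0.983, -0.001]
contact_force: [0.2, 0.5, 0.1]
opening: 0.0453
grip_force: 0.0
```

>>> step_arm([
  [0.3,[0,0,0],[0,0,0]],
  [0.3,[0,0,0],[0,0,0]],
])

```text
clock: 8.85
ee_pos: [0.5711, -0.2303, 0.0866]
tool_rot: [0.002, 0.182, 0.983, -0.001]
contact_force: [-0.1, -0.8, 5.2]
opening: 0.0397
grip_force: 45.0
```

>>> step_arm([
  [0.3,[0,0,1],[0,0,0]],
  [0.3,[0,0,4],[0,0,0]],
  [0.3,[0,0,8],[0,0,0]],
  [0.3,[0,0,12],[0,0,0]],
  [0.3,[0,1,13.5],[0,0,0]],
])

```text
clock: 9.27
ee_pos: [0.5719, -0.2214, 0.2265]
tool_rot: [0.004, 0.183, 0.983, -0.002]
contact_force: [1.1, -0.9, -1.2]
opening: 0.0382
grip_force: 45.0
```

>>> step_arm([
  [0.3,[0,3,0],[0,0,0]],
  [0.3,[0,6,0],[0,0,0]],
  [0.3,[0,9,0],[0,0,0]],
  [0.3,[0,12,0],[0,0,0]],
  [0.3,[0,15,0],[0,0,0]],
])

```text
clock: 9.68
ee_pos: [0.5692, -0.0676, 0.2195]
tool_rot: [-0.0, 0.182, 0.983, 0.0]
contact_force: [1.1, -0.2, -2.1]
opening: 0.0382
grip_force: 45.0
```

>>> step_arm([
  [0.3,[0,3,0],[0,0,0]],
  [0.3,[0,6,0],[0,0,0]],
  [0.3,[0,9,0],[0,0,0]],
  [0.3,[0,12,0],[0,0,0]],
  [0.3,[0,15,0],[0,0,0]],
])

```text
clock: 10.1
ee_pos: [0.5691, 0.0824, 0.2195]
tool_rot: [-0.0, 0.182, 0.983, 0.0]
contact_force: [0.1, -0.4, -2.7]
opening: 0.0381
grip_force: 45.0
```

>>> step_arm([
  [0.3,[0,3,0],[0,0,0]],
  [0.3,[-0.1,6,0],[0,0,0]],
  [0.3,[-0.15,9,0],[0,0,0]],
  [0.3,[-0.15,11.5,0],[0,0,0]],
  [0.3,[-0.15,12.6,0],[0,0,0]],
])

```text
clock: 10.52
ee_pos: [0.5673, 0.2095, 0.2194]
tool_rot: [-0.001, 0.181, 0.984, 0.0]
contact_force: [0.5, -0.5, -1.9]
opening: 0.0381
grip_force: 45.0
```

>>> step_arm([
  [0.3,[0,0,0],[0,0,0]],
  [0.3,[0,0,0],[0,0,0]],
  [0.3,[0,0,0],[0,0,0]],
])

```text
clock: 10.77
ee_pos: [0.5684, 0.2055, 0.2193]
tool_rot: [-0.0, 0.183, 0.983, -0.0]
contact_force: [0.1, -0.1, -2.2]
opening: 0.0384
grip_force: 45.0
```

Run:
```python
from h import *
s=get("side");im=get("top")
a=cv2.resize(im["pixels"][155:215,170:230][:,:,::-1],None,fx=6,fy=6,interpolation=cv2.INTER_CUBIC)
b=cv2.resize(s["pixels"][130:270,212:297][:,:,::-1],None,fx=4.2857,fy=4.2857,interpolation=cv2.INTER_CUBIC)
o=np.zeros((600,800,3),np.uint8);o[:a.shape[0],:360]=a;o[:b.shape[0],360:360+b.shape[1]]=b
cv2.imwrite("pics/i.png",o); print(b.shape)
```

```text
(600, 364, 3)
```

View pics/i.png

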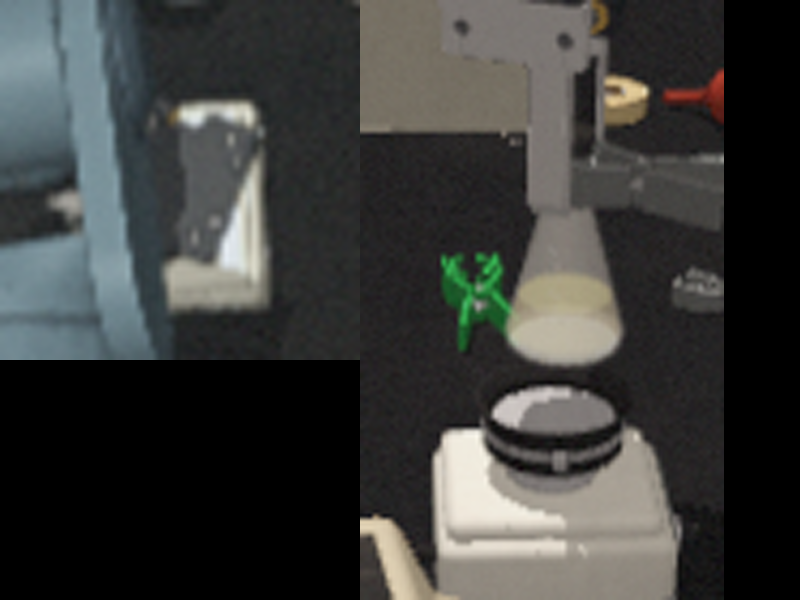

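The side view shows the flask hanging upright with its base centred at column 565. The cradle is centred at about 553.5, so the flask needs about +4.5 mm in x.

>>> step_arm([
  [0.3,[0.45,0.05,0],[0,0,0]],
  [0.3,[0.45,0.05,-0.7],[0,0,0]],
  [0.3,[0.45,0.05,-1.4],[0,0,0]],
  [0.3,[0.45,0.05,-2.0],[0,0,0]],
  [0.3,[0.45,0.05,-2.0],[0,0,0]],
])

```text
clock: 11.28
ee_pos: [0.5717, 0.2068, 0.1969]
tool_rot: [-0.002, 0.182, 0.983, -0.001]
contact_force: [-1.0, -1.2, -2.8]
opening: 0.0382
grip_force: 45.0
```

Run:
```python
from h import *
s=get("side")
b=cv2.resize(s["pixels"][170:260,222:292][:,:,::-1],None,fx=6.5,fy=6.5,interpolation=cv2.INTER_CUBIC)
cv2.imwrite("pics/j.png",b)
t=arm.get_state()["ee_pos"];C=lambda p:((np.array(p)-[222,170]+.5)*6.5).round(0)
print(t)
b=t-[0,0,.0866]; print("flask front/left/right/back",[C(proj(s,b+o)) for o in([0,.031,0],[.031,0,0],[-.031,0,0],[0,-.031,0])])
c=np.array([.571,.204,.107]);print("rim f/l/r/b r38",[C(proj(s,c+o)) for o in([0,.038,0],[.038,0,0],[-.038,0,0],[0,-.038,0])])
```

```text
[0.57205979 0.20695737 0.19779261]
flask front/left/right/back [array([231., 382.]), array([138., 337.]), array([318., 339.]), array([226., 296.])]
rim f/l/r/b r38 [array([234., 399.]), array([120., 343.]), array([340., 345.]), array([228., 292.])]
```

View pics/j.png

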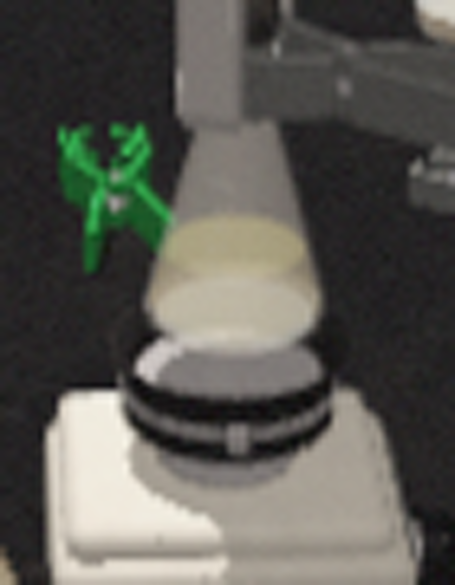

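The flask's base is over the cradle, with base columns 145–323 and ring columns 120–335. The base looks higher than predicted, so I'll check numerically, with no more pictures.

Run:
```python
from h import *
s=get("side");st=arm.get_state();t=st["ee_pos"];n=np.array([.358,.934,0]);d=np.array([.934,-.358,0])
C=lambda p:((np.array(p)-[222,170]+.5)*6.5).round(0)
print(t,st["contact_force"],st["tool_rot"])
print("finger outer bottom corners",[C(proj(s,t+n*.0316+d*w)) for w in(-.008,.008)],"inner",[C(proj(s,t+n*.019+d*w)) for w in(-.008,.008)])
print("neck z=.085 -> ",C(proj(s,t+[0,0,-.0016])),"z=.04",C(proj(s,t+[0,0,-.0466])),"z0",C(proj(s,t+[0,0,-.0866])))
g=cv2.cvtColor(s["pixels"],cv2.COLOR_RGB2GRAY)
print(g[205:235,257])
for r in range(186,232,3):print(r,g[r,240:276])
```

```text
[0.5724927  0.20710869 0.19861605] [ 0.470543   -0.46960589 -1.68071972] [-7.07587522e-04  1.82275403e-01  9.83247227e-01 -2.60681114e-04]
finger outer bottom corners [array([225., 148.]), array([178., 140.])] inner [array([237., 133.]), array([191., 125.])]
neck z=.085 ->  [233. 111.] z=.04 [230. 232.] z0 [227. 336.]
[161 160 160 161 166 174 179 181 182 180 182 183 182 182 180 189 196 188
 165 137 124 126 125 127 125 107  58  25  22  26]
186 [ 31  37  33  32  32  36  34  33  33 108 117 120 119 117 119 120 119 112
 105  77  68  70  71  71  73  67  71  72  70  70  69  70  73  58  66  65]
189 [ 84  54  48  96  52  31  35  31  35  37  58  76 104 110 109 109 107 106
 104 124 117 116 117 111  81  44  33  34  35  39  41  33  37  37  35  38]
192 [ 64 118 113  80 105  58  38  38  38  32  43 101 120 123 127 126 126 126
 124 125 122 122 119 114 106  70  39  32  37  35  35  33  39  37  35  36]
195 [ 69  85 113 101  66  43  33  34  40  38  96 118 124 124 125 127 126 124
 124 125 124 120 120 115 113 101  67  38  34  35  36  39  37  30  33  37]
198 [ 87  85  88 109  84  40  34  40  39  93 118 122 
[... 1058 characters left out ...]
81 182 181 181 181 180
 180 181 179 178 177 177 176 176 174 172 170 153  86  44  27  28  36  41]
222 [ 37  36  31  24  21  48 144 160 158 183 190 191 193 185 187 187 187 188
 182 181 180 186 179 173 170 153 129  90  48  26  22  25  24  31  25  30]
225 [ 41  38  38 154 194 197 198 179 134 124 125 123 123 123 125 124 125 124
 123 124 120 124 126 126 123 125 123 123 124 122 103  43  24  24  32  33]
228 [ 91  44  24  41 130 164 127 115 126 124 123 126 121 124 125 125 126 127
 123 124 123 123 125 123 124 123 122 124 122 108  97  54  29  60  40  39]
231 [185 113  90  48  25  19  20  20  23  24  33  24  38  40  59  61  60  58
  75  61  63  62  44  45  29  25  24  19  24  12  20  53  81 141 158 160]
```

>>> step_arm([
  [0.3,[0,0,-0.4],[0,0,0]],
  [0.3,[0,0,-0.8],[0,0,0]],
  [0.3,[0,0,-1.2],[0,0,0]],
  [0.3,[0,0,-1.2],[0,0,0]],
  [0.3,[0,0,-1.2],[0,0,0]],
])

```text
clock: 11.8
ee_pos: [0.5727, 0.2072, 0.187]
tool_rot: [-0.0, 0.182, 0.983, -0.0]
contact_force: [-0.2, -0.0, -2.4]
opening: 0.0382
grip_force: 45.0
```

>>> step_arm([
  [0.3,[0,0,-0.3],[0,0,0]],
  [0.3,[0,0,-0.6],[0,0,0]],
  [0.3,[0,0,-0.6],[0,0,0]],
  [0.3,[0,0,-0.6],[0,0,0]],
])

```text
clock: 12.13
ee_pos: [0.5727, 0.2072, 0.1811]
tool_rot: [-0.0, 0.182, 0.983, -0.0]
contact_force: [0.0, 0.0, -2.2]
opening: 0.0384
grip_force: 45.0
```

Run:
```python
from h import *
s=get("side");st=arm.get_state();print(st["ee_pos"],st["contact_force"],st["moment"])
g=cv2.cvtColor(s["pixels"],cv2.COLOR_RGB2GRAY)
for r in range(214,236,1):print(r,g[r,236:276])
```

```text
[0.57291344 0.20717282 0.18136577] [-0.19095125 -0.20206469 -1.64180686] [ 0.00488504 -0.006118   -0.04514823]
214 [ 35  40  40  37  39  40  36  35  36  67 120 153 160 159 162 162 161 161
 164 163 165 164 161 162 161 161 157 156 155 154 152 147  99  47  34  36
  38  32  37  29]
215 [ 38  38  41  42  39  39  38  39  38  86 126 151 159 160 161 161 162 161
 164 163 164 161 161 161 159 158 158 157 155 154 151 141 105  60  35  32
  39  33  38  29]
216 [ 38  36  36  40  41  39  40  41  49  98 132 143 153 158 163 165 167 168
 168 169 168 167 168 167 167 165 159 157 157 154 148 133 112  65  35  38
  36  38  38  32]
217 [ 36  36  39  36  41  42  45  39  51 112 135 139 147 155 163 172 174 175
 174 175 176 175 177 178 175 173 171 166 158 149 136 124 119  73  38  30
  38  36  38  39]
218 [ 37  37  37  39  41  46  39  34  65 125 140 145 153 154 158 166 172 179
 180 182 183 183 183 180 180 175 169 165 157 147 139 132 121  90  35  27
  29  29  33  37]
219 [ 39  40  36  41  43  38  34  45  93 135 147 149 156 166 167 171 176 182
 187 186 188 188 188 183 182 177 169 166 160 153 150 143 131 105  52  28
[... 2006 characters left out ...]
23  20  53
  80 127 159 161]
232 [236 235 235 236 176  85  94  86  59  29  21  25  24  20  24  23  19  24
  19  24  20  28  17  21  25  21  22  22  18  23  21  25  22  21  51  94
  90 133 158 158]
233 [236 235 235 236 192  87  58  93  89  68  42  37  21  14  19  23  27  24
  22  23  16  25  21  26  22  22  24  22  21  29  24  27  50  82  86  92
  50 125 157 159]
234 [235 235 235 235 222 125  33  55  78  82  80  87  74  46  39  27  23  24
  27  25  25  22  23  25  23  22  27  27  23  53  55  86  88 108  84  52
  24 141 159 160]
235 [236 236 234 235 235 183  76  25  34  59  78  98 103  85  88  87  72  72
  63  60  44  88  93  94  65  57  58  71  88  88  89 101  87  76  45  26
  69 156 160 161]
```

>>> step_arm([
  [0.3,[0,0,-0.3],[0,0,0]],
  [0.3,[0,0,-0.6],[0,0,0]],
  [0.3,[0,0,-0.8],[0,0,0]],
  [0.3,[0,0,-0.8],[0,0,0]],
  [0.3,[0,0,-0.8],[0,0,0]],
])

```text
clock: 12.6
ee_pos: [0.5727, 0.207, 0.1731]
tool_rot: [-0.0, 0.182, 0.983, -0.0]
contact_force: [0.0, -0.9, -3.0]
opening: 0.0383
grip_force: 45.0
```

>>> step_arm([
  [0.3,[0,0,-0.2],[0,0,0]],
  [0.3,[0,0,-0.4],[0,0,0]],
  [0.3,[0,0,-0.6],[0,0,0]],
  [0.3,[0,0,-0.6],[0,0,0]],
  [0.3,[0,0,-0.6],[0,0,0]],
])

```text
clock: 13.02
ee_pos: [0.5728, 0.2071, 0.1671]
tool_rot: [-0.0, 0.182, 0.983, -0.0]
contact_force: [-0.4, -1.0, -2.4]
opening: 0.0381
grip_force: 45.0
```

>>> step_arm([
  [0.3,[0,0,-0.2],[0,0,0]],
  [0.3,[0,0,-0.4],[0,0,0]],
  [0.3,[0,0,-0.4],[0,0,0]],
  [0.3,[0,0,-0.4],[0,0,0]],
])

```text
clock: 13.35
ee_pos: [0.5732, 0.2072, 0.1641]
tool_rot: [0.0, 0.182, 0.983, 0.0]
contact_force: [-2.1, -1.7, 2.1]
opening: 0.0379
grip_force: 45.0
```

>>> step_arm([
  [0.3,[0,0,-0.2],[0,0,0]],
  [0.3,[0,0,-0.3],[0,0,0]],
  [0.3,[0,0,-0.3],[0,0,0]],
  [0.3,[0,0,-0.3],[0,0,0]],
])

```text
clock: 13.68
ee_pos: [0.5732, 0.2073, 0.161]
tool_rot: [0.0, 0.182, 0.983, 0.0]
contact_force: [-2.2, -2.4, 5.1]
opening: 0.0383
grip_force: 45.0
```

>>> step_arm([
  [0.3,[-0.1,-0.1,0],[0,0,0]],
  [0.3,[-0.15,-0.15,0],[0,0,0]],
  [0.3,[-0.15,-0.15,0],[0,0,0]],
  [0.3,[-0.15,-0.15,0],[0,0,0]],
])

```text
clock: 14.02
ee_pos: [0.5724, 0.2064, 0.1613]
tool_rot: [0.001, 0.182, 0.983, 0.001]
contact_force: [1.2, 2.5, 4.8]
opening: 0.0383
grip_force: 45.0
```

>>> step_arm([
  [0.3,[0,0,-0.2],[0,0,0]],
  [0.3,[0,0,-0.3],[0,0,0]],
  [0.3,[0,0,-0.3],[0,0,0]],
  [0.3,[0,0,-0.3],[0,0,0]],
])

```text
clock: 14.35
ee_pos: [0.5725, 0.2064, 0.1586]
tool_rot: [0.001, 0.182, 0.983, 0.001]
contact_force: [1.3, 1.5, 6.8]
opening: 0.0387
grip_force: 45.0
```

>>> step_arm([
  [0.3,[0.05,0.05,-0.2],[0,0,0]],
  [0.3,[0.05,0.05,-0.35],[0,0,0]],
  [0.3,[0.05,0.05,-0.35],[0,0,0]],
  [0.3,[0.05,0.05,-0.35],[0,0,0]],
])

```text
clock: 14.68
ee_pos: [0.5728, 0.2067, 0.1555]
tool_rot: [0.001, 0.182, 0.983, 0.001]
contact_force: [-1.4, 1.0, 9.9]
opening: 0.0383
grip_force: 45.0
```

Run:
```python
from h import *
F=[arm.get_state()]
s=get("side");st=arm.get_state();print(st["ee_pos"],st["contact_force"],st["moment"],st["opening"])
g=cv2.cvtColor(s["pixels"],cv2.COLOR_RGB2GRAY)
for r in range(218,250,1):print(r,g[r,236:276])
```

```text
[0.57284093 0.2066802  0.15554777] [-1.10001127  1.85539243  9.20231148] [0.21661603 0.14854325 0.01783955] 0.03834821107012511
218 [ 38  37  35  40  38  39  41  37  36  33  41  93 116 123 125 126 128 128
 137 139 131 131 129 127 123 120 117 116 115 110  79  43  34  37  37  33
  34  35  31  35]
219 [ 37  37  38  35  34  38  38  35  41  43  52 107 120 123 133 133 144 145
 150 155 151 148 146 144 142 132 125 116 113 109  94  49  33  31  33  32
  29  33  39  36]
220 [ 41  38  40  35  33  37  42  43  43  41  70 110 128 142 151 151 161 161
 163 163 162 163 161 161 160 152 141 136 128 112  99  56  34  31  34  31
  30  35  34  36]
221 [ 35  39  35  38  33  38  44  42  41  34  86 124 147 160 162 161 161 161
 161 161 163 159 160 161 159 155 155 155 148 133 112  71  32  28  29  30
  28  37  32  37]
222 [ 37  37  37  38  41  42  38  32  36  43 100 143 157 159 160 161 160 159
 161 158 161 161 158 161 159 157 156 156 155 151 136  91  37  29  26  22
  27  34  40  33]
223 [ 35  37  36  39  47  38  36  35  31  67 123 155 159 159 160 161 158 160
 161 162 161 159 159 159 158 156 155 155 153 152 148 11
[... 3703 characters left out ...]
61 160 161
 160 161 163 162]
246 [234 234 234 234 234 234 234 235 215 211 170 160 159 158 160 158 159 159
 162 162 160 150 150 159 160 160 161 160 159 160 161 162 162 161 161 163
 160 159 160 162]
247 [234 234 234 234 233 234 234 235 235 235 215 211 170 158 159 160 160 160
 161 162 162 161 162 161 162 162 160 160 160 160 161 162 160 162 161 163
 161 161 160 161]
248 [233 233 234 234 234 234 234 234 235 235 235 235 216 213 212 171 159 161
 161 161 161 161 161 162 161 160 162 159 161 160 162 161 160 161 160 161
 161 161 163 162]
249 [234 234 234 234 234 234 235 235 235 235 235 235 236 236 237 218 172 161
 160 160 160 159 159 161 161 162 162 161 159 160 160 162 162 162 163 162
 162 162 162 164]
```

>>> step_arm([
  [0.3,[0,0,-0.08],[0,0,0]],
  [0.3,[0,0,-0.08],[0,0,0]],
  [0.3,[0,0,-0.08],[0,0,0]],
  [0.3,[0,0,-0.08],[0,0,0]],
  [0.3,[0,0,-0.08],[0,0,0]],
])

```text
clock: 15.15
ee_pos: [0.5729, 0.2067, 0.1549]
tool_rot: [0.001, 0.182, 0.983, 0.001]
contact_force: [-1.6, 1.1, 10.2]
opening: 0.0388
grip_force: 45.0
```

>>> step_arm([
  [0.3,[0,0,0],[0,0,0]],
  [0.3,[0,0,0],[0,0,0]],
  [0.3,[0,0,0],[0,0,0]],
  [0.3,[0,0,0],[0,0,0]],
  [0.3,[0,0,0],[0,0,0]],
])

```text
clock: 15.57
ee_pos: [0.5729, 0.2067, 0.1549]
tool_rot: [0.001, 0.182, 0.983, 0.001]
contact_force: [-1.1, 0.6, 9.2]
opening: 0.0382
grip_force: 45.0
```

```bash
python3 -c "
from bench import arm
print(arm.finish_job())"
```

```text
the job is handed in; nothing more can be done
None
```

I handed the job in with the clip closed on the flask's neck and the gripper still holding the flask pressed in the cradle (about 12 N, roughly 10 of the 12 mm by my estimate); no verdict came back, and I viewed 11 pictures, one over the limit of 10.

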